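Lay a biscuit in the tilted mould and hold the press plate flush

ROBOT

A 6-joint arm with a two-finger parallel gripper is mounted at the origin on the work surface. World frame = base frame: x ahead of the robot, y to its left, z up, the work surface at z = 0. Lengths are in m, angles in rad, forces in N, time in s.
With the tool pointing down it reaches from about 0.25 to 0.725 m from the base axis. Payload 4 kg.
Tool frame: the origin (TCP) lies midway between the tips of the shut fingers; the grasp point (between the pads) lies 19 mm behind it (bot.grip_point_offset is the distance from the TCP to the grasp point, in m); z points along the fingers, y is the line along which they close (so a half turn about z gives the same grasp; the last joint's range is limited). The gripper opens to 85 mm and grips with 20 to 120 N. Pads are 22 mm wide; open, the fingers measure 114 mm over their backs; the gripper's body (76 mm by 85 mm) begins 54 mm behind the grasp point. The pads swing forward as they close: fully open they stand 13 mm farther back than shut.
Start: joints at [1.158, 0.241, 0.005, 1.335, 0, 1.571], TCP at [0.201, 0.458, 0.231] pointing down, gripper open.
Joint ranges: [-2.72, 2.72], [-1.05, 1.87], [-1.09, 1.28], [-1.99, 2.15], [-1.42, 1.44], [-3.14, 3.14]. Speed limits (rad/s): [2.79, 2.79, 3.14, 3.14, 3.14, 3.14].

INTERFACE

Orientations are given as a unit quaternion [x, y, z, w].
In Python, from workcell import bot gives the robot as it stands.
- The arm moves only by the tool step_arm, never from a script. Its argument "targets" is text: rows parted by semicolons, each of 7 numbers parted by spaces: the opening, from -1 (shut) to 1 (fully open), so that 0 is half open, then the shift along the world's x, y, z normalised to -1 to 1, where 1 is 0.5 m, then the turn, a rotation vector about the world's x, y, z normalised to -1 to 1, where 1 is pi/4 rad. In form: gripper x y z wx wy wz; .... A call has 1 to 10 rows; each row is the pose to reach, as a shift and turn from the pose commanded when the call began; what a row does not reach only later rows make up. A row lasts 1/12 s, in which the tool goes at most 41.7 mm and 7.16 degrees, less where a joint would pass 70% of its speed; a pose out of reach is approached as far as the arm can. A call with a number of a shift or a turn outside -1 to 1 is refused whole. A call with a gripper value outside its range is refused whole. The fingers move at their own pace and stop on an object; the grip force is fixed at half the most. Time passes only in rows, so rows that repeat a pose let the fingers close. It gives the time, the measured TCP pose, the force, the opening and the grip force at its end, in the units of the state.
- bot.get_obs(): the state, without advancing time (a new reading comes with each control period).
- bot.camera(name): name is "scene" or "top" or "wrist"; returns the picture (420x560x3 uint8, red, green, blue); there is no depth.
- bot.camera_info(name): a dict with "vertical_fov" (degrees; the focal length in pixels is half the picture's height over the tangent of half this angle, whatever the lens; pixels are square), "cx", "cy" (the principal point, pixels), "pose" (4x4, takes a point from camera to world coordinates). Camera axes: x right, y up, looking along -z (the intrinsics and any distortion apply to the point x, -y, -z); pixel columns grow to the right and rows downward; lengths in m; the calibration is good to about 2 mm. The wrist camera is an equidistant fisheye: a pixel r from the principal point sees the ray r / f radians off the axis. A picture is of the moment at which its call begins: read the wrist's pose just before it. camera_info takes no time and is no camera call; for the wrist camera it gives the pose at the moment of the call.
- bot.job_done(): hands the job in; it is judged then, once.
The state is a dict: "clock": time; "joint_pos": joint angles; "joint_vel": joint speeds; "tau": joint torques, N m; "eef_pos": TCP position; "tool_rot": TCP orientation; "ft_force": force on the tool from outside, world axes, zero at the start; "ft_torque": the same for the moment, N m; "grip_width": finger opening in m; "grasp_force": force on a finger pad.
Only numpy, scipy, OpenCV 4.12 (cv2) and the standard library are available. Lean on these libraries where they do the work, as an engineer would, in place of code of your own. Each camera call takes 0.05 s, during which the arm holds its last target. There are 200 camera calls.

TASK

Lay the shortbread bar flat in the oblong cavity of the white mould on the tilted stand and let go of it. Then take the press plate by its black grip, tilt it to match the slope of the mould, centre it lengthwise over the mould so that it covers the cavity, and press its underside flush on the mould's top face with a gentle push; finish while still gripping and pressing it there. Leave the stand's tilt as it is set and do not disturb the bowl, the jar and the scraper.

Things in the scene. Friction and masses are not known exactly. Their poses are not given: they have to be found in the camera images.
- mould_face (a point): Centre of the mouth of the cavity, in the plane of the white mould's sloped top face (76 mm x by 128 mm y), 0.09 to 0.12 m above the bench. Axes: x up the slope, y level across, z out of the face, leaning towards the low side, which roughly faces the robot. Slope 0.22 to 0.50 rad from level. The cavity, straight-walled: 32 mm (x) by 92 mm (y), 17 mm deep.
- stand: Dark steel box under the tilted deck, fixed to the bench, 170 mm (x) by 150 mm (y), 44 mm high. Origin: centre of its underside; x points to the deck's high side, z up.
- biscuit: Shortbread bar, tan, rigid, 24 mm (x) by 84 mm (y, long axis) by 16 mm high, 35 g, flat on the bench, on either side of the stand. Origin: centre of its underside; z up. Laid lengthwise in the cavity it ends 1 mm below the mould's face; fingertips do not fit in beside it: grip its upper half and let it drop the last few mm.
- biscuit_center (a point): Centre of the shortbread bar, 8 mm above its underside, same axes. If the bar hangs on an edge of the cavity, a light push from above seats it.
- press_plate: Press plate: flat aluminium plate 60 mm (x) by 110 mm (y) by 5 mm, with an upright black grip rib on its back, 16 mm thick (x) by 70 mm long (y), from 5 to 40 mm above the underside. 140 g. Lies flat on the bench, rib up, on the other side of the stand from the shortbread. Origin: centre of its flat underside; z up.
- press_grip (a point): Point in the rib of the press plate, 25 mm above the plate's underside, on its centre; a place to grip across the rib's 16 mm (along x).
- bowl: White bowl 110 mm wide, 45 mm high, bystander on the far side. Origin: centre of its underside.
- jar: Small amber glass jar with black cap, 48 mm wide, 65 mm high, bystander on the far side. Origin: centre of its underside.
- scraper: Blue-backed steel scraper, 200 mm wide (y) and 155 mm long (x, from -70 to +85 mm), 14 mm high, lying flat beyond the stand, bystander. Origin: on its underside, in the middle of its back.
- deck: Tilted dark steel deck, 160 mm (x) by 138 mm (y) by 6 mm, with the white mould, 24 mm thick, fixed on it. Hinged at its low edge on the stand; the hinge is clamped (about 10 N m of friction) and does not yield to a gentle push. Origin: middle of the low edge, on the underside; axes as mould_face, which lies 80 mm up the slope (x) and 30 mm out (z) from here.
Things that resemble listed ones, but are neither listed nor needed, are in the scene too. Of the things like the biscuit, leave any that is pink; of the rest the smaller one is meant.

How it is judged:
By the outcome, as a careful person would: the job done as asked, in the order asked, and still so for the second after the job is handed in, while the arm keeps its last pose, push and grip.
It also fails if it takes over 58 s, if anything falls off the work surface, if the arm or the gripper's body presses on something with over 40 N, if the wrist force passes 120 N, or if a joint passes its speed limit or range.

## Working session

There is one attempt and no reset: what is moved stays moved. The work goes in short steps, Python scripts to look and compute and a tool call to move; the robot and the scene stay as the last step left them, time stands still between calls to the robot, and variables do not carry over. Pictures are saved under pics/ and viewed, at most 10 in all, crops included, and the job is handed in when it is done.

Besides the shell and the picture viewer there is one more tool, called after "Emit:" as a command line: name --argument value ..., lists and objects as JSON in quotes. step_arm: Moves the arm, as the interface text tells. Scaled input: -1 to 1 covers 0.5 m each way for a shift and pi/4 rad each way for a turn. Its arguments: {"type":"object","properties":{"targets":{"type":"string"}},"required":["targets"]}

```bash
mkdir -p pics; ls; python3 - <<'E'
from workcell import bot
import cv2,numpy as np
for n in ["scene","top"]:
    im=bot.camera(n); cv2.imwrite(f"pics/{n}0.png",cv2.resize(im[:,:,::-1],(800,600),interpolation=cv2.INTER_CUBIC)); np.save(f"pics/{n}0.npy",im)
    print(n,bot.camera_info(n))
print(bot.get_obs())
E
```

```text
pics
scene {'vertical_fov': 48.45289584993607, 'cx': 283.2598550158893, 'cy': 214.60756067527677, 'pose': array([[ 0.46616026, -0.5368448 ,  0.70320145,  1.3544107 ],
       [ 0.88449539,  0.26569898, -0.38349962, -0.44627493],
       [ 0.01903987,  0.80075072,  0.59869506,  0.75351317],
       [ 0.        ,  0.        ,  0.        ,  1.        ]])}
top {'vertical_fov': 57.87901650007022, 'cx': 279.50633553582935, 'cy': 212.69986512236065, 'pose': array([[-0.01111223,  0.99257239, -0.12114685,  0.47833228],
       [-0.99977073, -0.00881088,  0.01951555, -0.01439335],
       [ 0.01830319,  0.12133594,  0.99244274,  0.98579728],
       [ 0.        ,  0.        ,  0.        ,  1.        ]])}
{'clock': 0.1, 'joint_pos': array([1.15797652e+00, 2.41325350e-01, 3.86937380e-03, 1.33519925e+00,
       2.97013123e-05, 1.57079878e+00]), 'joint_vel': array([-5.64874267e-04, -1.53666443e-03,  2.37026920e-03, -2.92663382e-04,
        9.01782457e-05, -1.34535629e-03]), 'tau': array([-1.67131613e-03, -3.73138690e+01,  2.53009433e+01,  1.08083218e-02,
       -1.71646629e-04,  3.15882787e-07]), 'eef_pos': array([0.20036391, 0.45748706, 0.23051209]), 'tool_rot': array([ 2.04948463e-01,  9.78772325e-01, -9.06675519e-04, -2.05022251e-04]), 'ft_force': array([0.5172054 , 0.57319609, 1.09650855]), 'ft_torque': array([-0.04761891, -0.01312501, -0.04753674]), 'grasp_force': 0.0, 'grip_width': 0.08509252446912073}
```

View pics/top0.png

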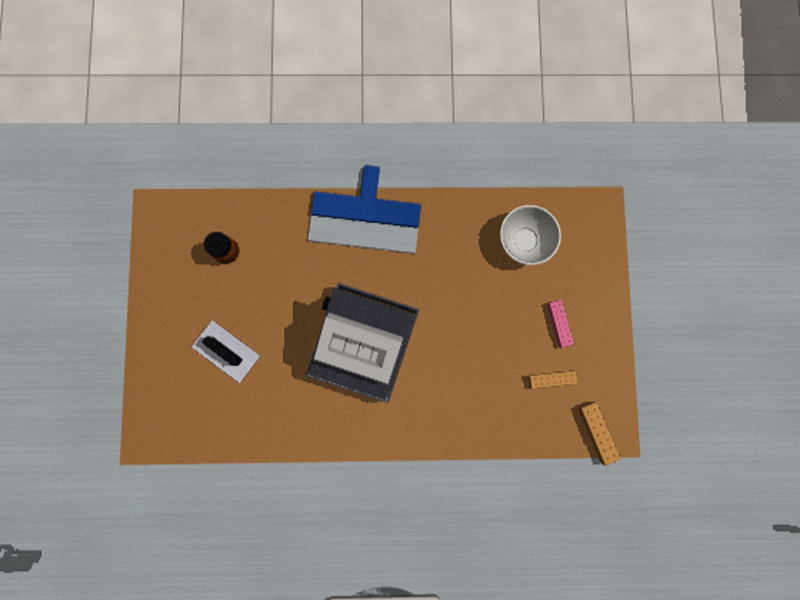

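View pics/scene0.png

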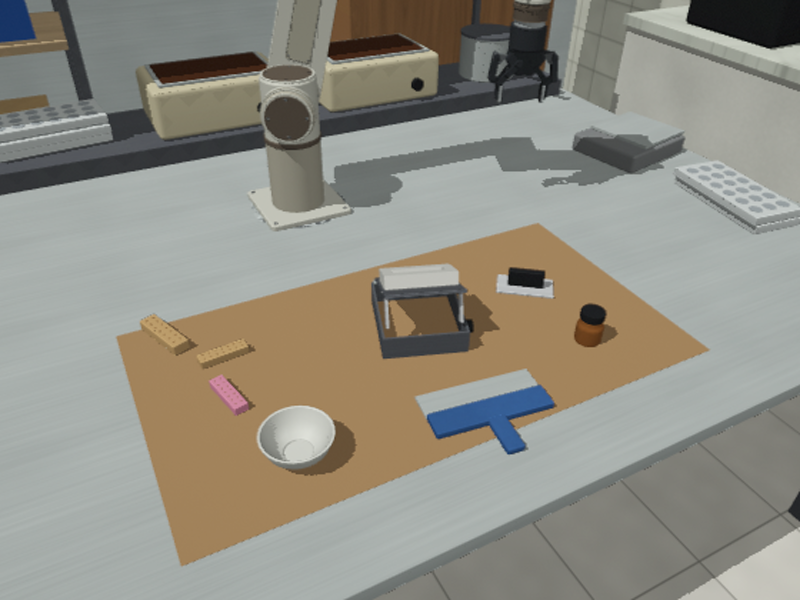

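Top view (800x600 pixels): the small tan bar is at (553,380), the plate at (226,351) and the mould centre near (358,348), with the low side at the bottom. The scene view agrees: the high side faces away from the robot, and the decoys are the larger tan bar and the pink one.

```bash
cat > h.py <<'E'
import numpy as np,cv2
from scipy.spatial.transform import Rotation as R
from scipy.optimize import least_squares
from workcell import bot
def rays(info,px,fish=False):
    px=np.atleast_2d(np.asarray(px,float)); f=210/np.tan(np.radians(info["vertical_fov"]/2))
    u=(px[:,0]-info["cx"])/f; v=(px[:,1]-info["cy"])/f
    if fish:
        r=np.hypot(u,v)+1e-12; d=np.c_[np.sin(r)*u/r,-np.sin(r)*v/r,-np.cos(r)]
    else: d=np.c_[u,-v,-np.ones_like(u)]
    T=info["pose"]; return T[:3,3],d@T[:3,:3].T
def onz(info,px,z,fish=False):
    o,d=rays(info,px,fish); return o+d*((z-o[2])/d[:,2])[:,None]
def proj(info,P,fish=False):
    T=info["pose"]; c=(np.atleast_2d(P)-T[:3,3])@T[:3,:3]; x,y,z=c[:,0],-c[:,1],-c[:,2]
    f=210/np.tan(np.radians(info["vertical_fov"]/2))
    if fish:
        h=np.hypot(x,y)+1e-12; t=np.arctan2(h,z); u,v=t*x/h,t*y/h
    else: u,v=x/z,y/z
    return np.c_[info["cx"]+f*u,info["cy"]+f*v]
E
python3 - <<'E'
from h import *
im=np.load("pics/top0.npy"); info=bot.camera_info("top")
hsv=cv2.cvtColor(im,cv2.COLOR_RGB2HSV)
def crop(a,x0,x1,y0,y1,s): return cv2.resize(a[y0:y1,x0:x1,::-1],None,fx=s,fy=s,interpolation=cv2.INTER_CUBIC)
S=np.load("pics/scene0.npy")
c=np.zeros((600,800,3),np.uint8)
for img,(x0,x1,y0,y1,s,X,Y) in [(im,(205,300,195,285,4,0,0)),(S,(250,345,175,255,4,400,0)),(im,(130,190,220,272,3,0,380)),(im,(360,415,250,280,4,200,380)),(S,(340,395,180,215,4,430,380))]:
    k=crop(img,x0,x1,y0,y1,s); c[Y:Y+k.shape[0],X:X+k.shape[1]]=k
cv2.imwrite("pics/comp.png",c)
s=.7
for n,p,z in [("bisc",(553,378),.016),("plate",(226,351),.005),("rib",(221,351),.04),("mould",(358,348),.105)]:
    print(n,onz(info,[np.array(p)*s],z).round(3))
E
```

```text
bisc [[ 0.461 -0.306  0.016]]
plate [[0.516 0.278 0.005]]
rib [[0.514 0.276 0.04 ]]
mould [[0.515 0.036 0.105]]
```

View pics/comp.png

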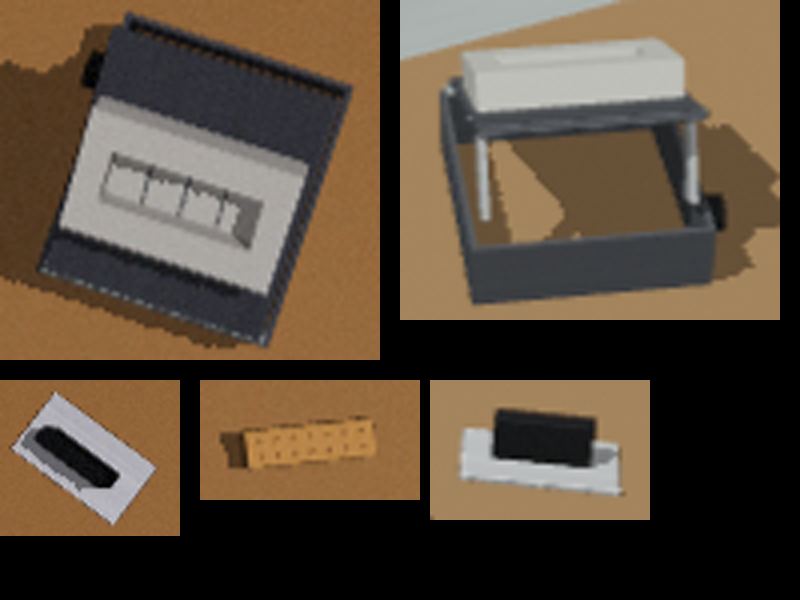

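Emit:
step_arm --targets "1 0.5 -0.8 0.2 0 0 -1;1 0.5 -0.8 0.2 0 0 -1;1 0.5 -0.8 0.2 0 0 -1;1 0.5 -0.8 0.2 0 0 -1;1 0.5 -0.8 0.2 0 0 -1;1 0.5 -0.8 0.2 0 0 -1;1 0.5 -0.8 0.2 0 0 -1;1 0.5 -0.8 0.2 0 0 -1;1 0.5 -0.8 0.2 0 0 -1;1 0.5 -0.8 0.2 0 0 -1"

```text
clock: 0.93
eef_pos: [0.417, 0.1104, 0.318]
tool_rot: [0.564, 0.826, -0.0, -0.0]
ft_force: [1.0, 1.0, -0.5]
grip_width: 0.0854
grasp_force: 0.0
```

Emit:
step_arm --targets "1 -0.04 -0.04 0 0 0 -0.87;1 -0.04 -0.04 0 0 0 -0.87;1 -0.04 -0.04 0 0 0 -0.87;1 -0.04 -0.04 0 0 0 -0.87;1 -0.04 -0.04 0 0 0 -0.87;1 -0.04 -0.04 0 0 0 -0.87;1 -0.04 -0.04 0 0 0 -0.87;1 -0.04 -0.04 0 0 0 -0.87;1 -0.04 -0.04 0 0 0 -0.87"

```text
clock: 1.68
eef_pos: [0.3965, 0.0923, 0.3175]
tool_rot: [0.808, 0.59, -0.0, -0.0]
ft_force: [-0.4, 0.6, -0.2]
grip_width: 0.0854
grasp_force: 0.0
```

```bash
python3 - <<'E'
from h import *
i=bot.camera_info("wrist"); im=bot.camera("wrist"); o=bot.get_obs()
np.save("pics/w1.npy",im); np.save("pics/w1info.npy",i,allow_pickle=True)
cv2.imwrite("pics/w1.png",cv2.resize(im[:,:,::-1],(800,600),interpolation=cv2.INTER_CUBIC))
print(o["clock"],o["eef_pos"],o["tool_rot"],i)
print(proj(i,[[.515,.036,.105],[.461,-.306,.016],[.516,.278,.005]],True)/.7)
E
```

```text
1.7333 [0.39651974 0.09234604 0.31757013] [ 8.07642254e-01  5.89672753e-01 -1.76153936e-04 -5.35368856e-05] {'vertical_fov': 65.70646984690485, 'cx': 275.15115311565694, 'cy': 210.9270917241465, 'pose': array([[ 9.52467806e-01,  2.92053517e-01,  8.66592321e-02,
         4.18467848e-01],
       [-3.04638944e-01,  9.12706866e-01,  2.72325705e-01,
         1.61169935e-01],
       [ 4.39203690e-04, -2.85781243e-01,  9.58294781e-01,
         4.60575012e-01],
       [ 0.00000000e+00,  0.00000000e+00,  0.00000000e+00,
         1.00000000e+00]])}
[[551.26023308 282.37184197]
 [531.31822833 518.50699705]
 [451.76809063  28.62692211]]
```

View pics/w1.png

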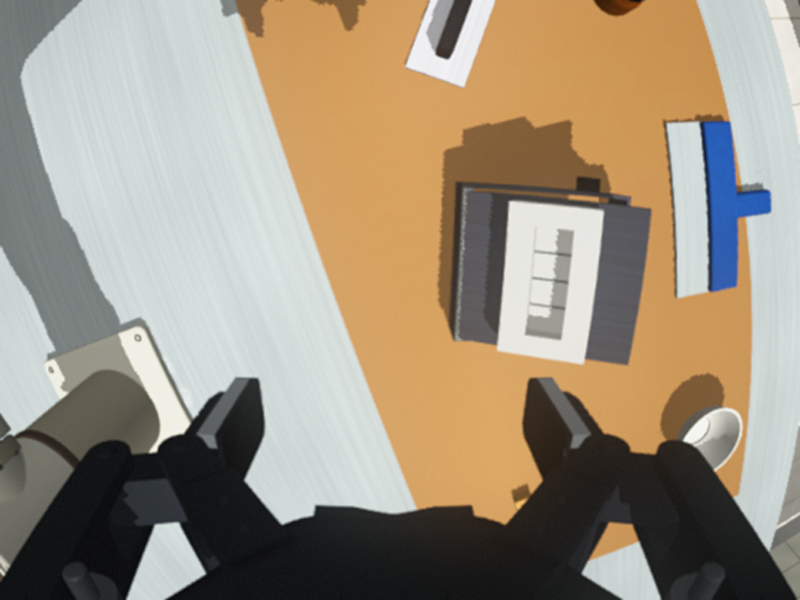

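Wrist view (800x600 pixels): the mould's top face has corners at about (509,201), (604,208), (583,364) and (498,350). The cavity is at (530–573, 225–338). I'll refine these corners and fit the pose using both cameras.

```bash
cat > fit.py <<'E'
from h import *
iw=np.load("pics/w1info.npy",allow_pickle=True).item(); it=bot.camera_info("top")
def model(p,pts):
    c,yaw,s=p[:3],p[3],p[4]
    x=np.array([np.cos(yaw)*np.cos(s),np.sin(yaw)*np.cos(s),np.sin(s)]); y=np.array([-np.sin(yaw),np.cos(yaw),0]); z=np.cross(x,y)
    return c+np.asarray(pts)@np.array([x,y,z])
O=np.array([[-38,64,0],[38,64,0],[38,-64,0],[-38,-64,0]])/1e3
C=np.array([[-16,46,0],[16,46,0],[16,-46,0],[-16,-46,0]])/1e3
E
python3 - <<'E'
from fit import *
def sub(im,px):
    g=cv2.cvtColor(im,cv2.COLOR_RGB2GRAY); c=np.float32(px).reshape(-1,1,2)
    return cv2.cornerSubPix(g,c,(3,3),(-1,-1),(3,1,30,.01) if 0 else (cv2.TERM_CRITERIA_EPS+cv2.TERM_CRITERIA_MAX_ITER,40,.01)).reshape(-1,2)
w=np.load("pics/w1.npy"); t=np.load("pics/top0.npy")
pw0=np.array([(509,201),(604,208),(583,364),(498,350)])*.7-.15
cw0=np.array([(532,226),(574,231),(561,339),(526,332)])*.7-.15
pt0=np.array([(100,118),(303,183),(268,294),(60,228)])/4+[205,195]   # UL(high,+y) UR(high,-y) LR(low,-y) LL(low,+y)
pt0=pt0[[3,0,1,2]]
pw,cw,pt=sub(w,pw0),sub(w,cw0),sub(t,pt0)
print("shift",(pw-pw0).round(1).tolist(),(cw-cw0).round(1).tolist(),(pt-pt0).round(1).tolist())
def res(p): return np.r_[(proj(iw,model(p,O),True)-pw).ravel(),(proj(iw,model(p,C),True)-cw).ravel(),(proj(it,model(p,O))-pt).ravel()]
f=least_squares(res,[.515,.036,.105,-.31,.35],loss="soft_l1")
print(f.x.round(4)); print(res(f.x).reshape(-1,2).round(1).tolist())
for sl in (slice(0,16),slice(16,24)):
    g=least_squares(lambda p:res(p)[sl],f.x,loss="soft_l1"); print(g.x.round(4))
# draw
k=4;x0,y0=335,125
v=cv2.resize(w[y0:265,x0:465,::-1],None,fx=k,fy=k,interpolation=cv2.INTER_CUBIC)
for P,col in ((O,(0,0,255)),(C,(0,160,0))):
    q=((proj(iw,model(f.x,P),True)-[x0,y0]+.5)*k).astype(int); cv2.polylines(v,[q],True,col,1)
k2=3; u=cv2.resize(t[195:285,205:300,::-1],None,fx=k2,fy=k2,interpolation=cv2.INTER_CUBIC)
for P,col in ((O,(0,0,255)),(C,(0,160,0))):
    q=((proj(it,model(f.x,P))-[205,195]+.5)*k2).astype(int); cv2.polylines(u,[q],True,col,1)
c=np.zeros((560,800,3),np.uint8); c[:v.shape[0],:v.shape[1]]=v; a=u[:,:280]; c[:a.shape[0],520:520+a.shape[1]]=a
cv2.imwrite("pics/fit1.png",c)
# biscuit / plate by colour in the top picture
h=cv2.cvtColor(t,cv2.COLOR_RGB2HSV)
for n,(x0,x1,y0,y1),z in (("bisc",(362,412,252,280),.016),("plate",(130,185,220,272),.005)):
    s=t[y0:y1,x0:x1].astype(int); hs=h[y0:y1,x0:x1]
    m=(hs[...,2]>190)&(hs[...,1]>60) if n=="bisc" else (hs[...,1]<70)
    m=cv2.morphologyEx(m.astype(np.uint8),cv2.MORPH_CLOSE,np.ones((7,7))) if n=="plate" else m.astype(np.uint8)
    ct=max(cv2.findContours(m,0,1)[0],key=cv2.contourArea); r=cv2.boxPoints(cv2.minAreaRect(ct))+[x0,y0]
    P=onz(it,r,z); e=np.diff(np.r_[P,P[:1]],axis=0)[:, :2]; L=np.linalg.norm(e,axis=1); j=L[:2].argmax()
    print(n,P.mean(0).round(4),"sides",L[:2].round(4),"long dir",np.degrees(np.arctan2(e[j,1],e[j,0])).round(1))
E
```

```text
shift [[-0.3, -0.1], [-0.5, 1.5], [0.0, -0.0], [0.0, 0.0]] [[0.0, 0.0], [-0.4, -0.2], [-0.4, 0.3], [-1.1, 1.5]] [[-0.7, -1.1], [0.0, 0.0], [0.0, 0.0], [-0.8, -0.2]]
[ 0.5106  0.0374  0.1101 -0.3261  0.4581]
[[-0.1, 0.1], [-0.6, 0.1], [-0.1, 0.3], [-0.7, -0.2], [1.2, -0.2], [-0.3, -0.5], [0.1, 0.6], [-0.4, 0.2], [0.2, -0.0], [-2.6, -2.7], [0.3, -1.4], [0.5, -0.3]]
[ 0.5111  0.037   0.1091 -0.3244  0.4478]
[ 0.5096  0.038   0.0732 -0.3406  0.4444]
bisc [ 0.4502 -0.3075  0.016 ] sides [0. 0.] long dir 0.0
plate [0.5159 0.2756 0.005 ] sides [0.0658 0.1172] long dir -126.9
```

View pics/fit1.png

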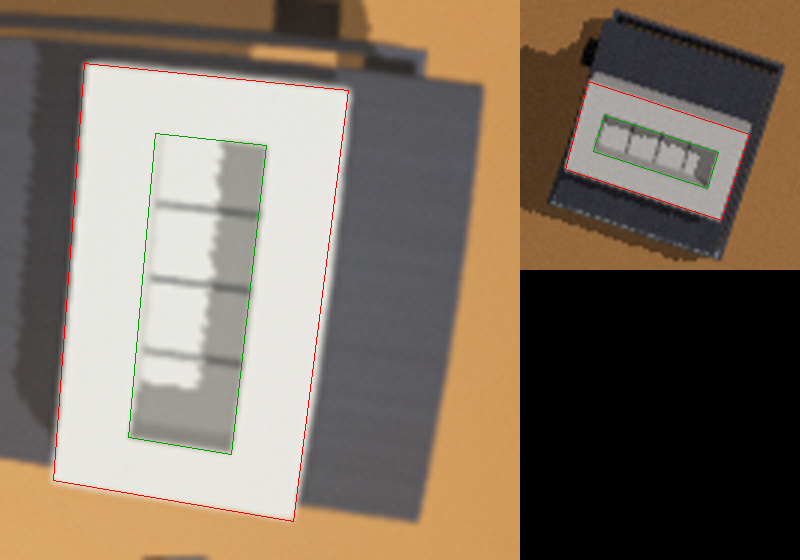

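The overlay fits the mould and its cavity closely, giving a face centre of (0.511, 0.037, 0.109), yaw -0.325 and slope 0.45. Next I move towards the biscuit.

Emit:
step_arm --targets "1 0.11 -0.79 -0.2 0 0 0.52;1 0.11 -0.79 -0.2 0 0 0.52;1 0.11 -0.79 -0.2 0 0 0.52;1 0.11 -0.79 -0.2 0 0 0.52;1 0.11 -0.79 -0.2 0 0 0.52;1 0.11 -0.79 -0.2 0 0 0.52;1 0.11 -0.79 -0.2 0 0 0.52;1 0.11 -0.79 -0.2 0 0 0.52;1 0.11 -0.79 -0.2 0 0 0.52;1 0.11 -0.79 -0.2 0 0 0.52"

```text
clock: 2.57
eef_pos: [0.4488, -0.2853, 0.222]
tool_rot: [0.671, 0.741, 0.0, 0.0]
ft_force: [0.7, -0.1, 0.2]
grip_width: 0.0856
grasp_force: 0.0
```

Emit:
step_arm --targets "1 0 0 0 0 0 0;1 0 0 0 0 0 0"

```text
clock: 2.73
eef_pos: [0.4482, -0.2848, 0.2208]
tool_rot: [0.673, 0.74, -0.0, -0.002]
ft_force: [-0.0, -0.2, 0.4]
grip_width: 0.0856
grasp_force: 0.0
```

```bash
python3 - <<'E'
from h import *
i=bot.camera_info("wrist"); im=bot.camera("wrist"); o=bot.get_obs()
np.save("pics/w2.npy",im); np.save("pics/w2info.npy",i,allow_pickle=True)
cv2.imwrite("pics/w2.png",cv2.resize(im[:,:,::-1],(800,600),interpolation=cv2.INTER_CUBIC))
print(o["clock"],o["eef_pos"],o["tool_rot"])
h=cv2.cvtColor(im,cv2.COLOR_RGB2HSV); p=proj(i,[[.461,-.306,.016]],True)[0]; print(p/.7)
x,y=p.astype(int); print(h[y-2:y+3,x-2:x+3].reshape(-1,3)[::4].tolist(), h[y+20,x-40],h[y-40,x])
E
```

```text
2.7833 [ 0.44845226 -0.28353845  0.22176581] [ 6.72159024e-01  7.40405916e-01  2.20034546e-05 -1.15117629e-03]
[407.5086543  290.53329957]
[[19, 140, 238], [19, 141, 237], [19, 140, 238], [19, 142, 237], [19, 140, 238], [19, 141, 238], [17, 154, 225]] [ 17 144 212] [ 16 153 132]
```

View pics/w2.png

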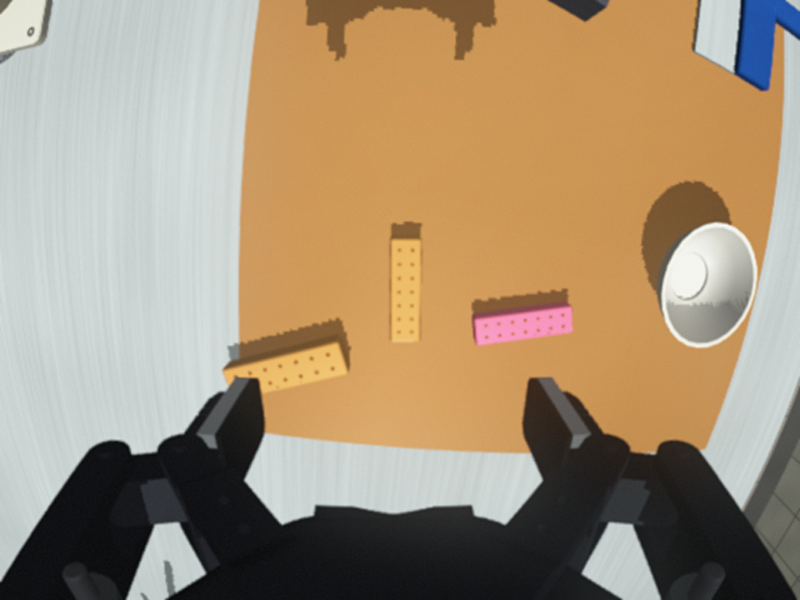

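Wrist view: the small tan bar's top face spans (391,239), (421,239), (419,343) and (391,342), and it lies parallel to the finger plane. The pink bar's near edge is at x≈474 and the big tan bar is at the lower left.

```bash
python3 - <<'E'
from h import *
i=np.load("pics/w2info.npy",allow_pickle=True).item(); im=np.load("pics/w2.npy")
g=cv2.cvtColor(im,cv2.COLOR_RGB2GRAY)
p0=np.float32([(391,239),(421,239),(419,343),(391,342)])*.7-.15
h=cv2.cvtColor(im,cv2.COLOR_RGB2HSV).astype(int); x0,x1,y0,y1=262,306,158,246
m=((h[y0:y1,x0:x1,2]>226)&(h[y0:y1,x0:x1,1]<152)).astype(np.uint8)
m=cv2.morphologyEx(m,cv2.MORPH_CLOSE,np.ones((3,3)))
r=cv2.minAreaRect(max(cv2.findContours(m,0,1)[0],key=cv2.contourArea)); print("seg rect/.7",np.array(r[0])/.7,np.array(r[1])/.7,r[2])
P=onz(i,p0,.016,True); print(P.round(4)); 
# fit 24x84 rect
L=np.array([[-12,42],[12,42],[12,-42],[-12,-42]])/1e3
def md(q): c,s=np.cos(q[2]),np.sin(q[2]); return np.c_[q[0]+L[:,0]*c-L[:,1]*s,q[1]+L[:,0]*s+L[:,1]*c,np.full(4,.016)]
f=least_squares(lambda q:(proj(i,md(q),True)-p0).ravel(),[.46,-.306,.1]); print("biscuit",f.x.round(4),np.degrees(f.x[2]),f.fun.round(1))
o=bot.get_obs(); Rt=R.from_quat(o["tool_rot"]).as_matrix(); print("tool y angle",np.degrees(np.arctan2(Rt[1,1],Rt[0,1])),o["eef_pos"])
Q=onz(i,np.float32([(474,313),(476,345),(347,343),(350,372)])*.7,.01,True)
c,s=np.cos(f.x[2]),np.sin(f.x[2]); d=Q[:,:2]-f.x[:2]; print("neighbours in bar frame",(d@np.array([[c,-s],[s,c]])).round(3))
E
```

```text
seg rect/.7 [31.11913409 65.70912497] [ 26.7581858 100.414614 ] 0.9548413157463074
[[ 0.4443 -0.2668  0.016 ]
 [ 0.4669 -0.2646  0.016 ]
 [ 0.4746 -0.3485  0.016 ]
 [ 0.452  -0.3497  0.016 ]]
biscuit [ 0.4594 -0.3074  0.0912] 5.223696198016395 [-0.6 -0.2  0.6 -0.   0.6 -0.2 -0.7  0.5]
tool y angle 5.532168745060619 [ 0.44845226 -0.28353845  0.22176581]
neighbours in bar frame [[ 0.056 -0.019]
 [ 0.059 -0.047]
 [-0.047 -0.045]
 [-0.046 -0.071]]
```

Emit:
step_arm --targets "0.22 0.022 -0.048 -0.32 0 0 -0.007;0.22 0.022 -0.048 -0.32 0 0 -0.007;0.22 0.022 -0.048 -0.32 0 0 -0.007;0.22 0.022 -0.048 -0.32 0 0 -0.007;0.22 0.022 -0.048 -0.32 0 0 -0.007;0.22 0.022 -0.048 -0.32 0 0 -0.007;0.22 0.022 -0.048 -0.32 0 0 -0.007"

```text
clock: 3.37
eef_pos: [0.4614, -0.3069, 0.065]
tool_rot: [0.673, 0.74, 0.0, 0.001]
ft_force: [0.3, 0.3, 0.1]
grip_width: 0.0522
grasp_force: 0.0
```

```bash
python3 - <<'E'
from h import *
o=bot.get_obs(); print(o["eef_pos"],R.from_quat(o["tool_rot"]).as_matrix()[:,1].round(4),o["grip_width"])
print(((np.array([.4594,-.3074,.007])-o["eef_pos"])*2).round(4))
E
```

```text
[ 0.46141271 -0.30687174  0.06499991] [0.9956 0.0939 0.0023] 0.05215523187420664
[-0.004  -0.0011 -0.116 ]
```

Emit:
step_arm --targets "0.22 -0.002 -0.001 -0.06 0 0 0;0.22 -0.002 -0.001 -0.1 0 0 0;0.22 -0.002 -0.001 -0.1 0 0 0;0.22 -0.002 -0.001 -0.1 0 0 0"

```text
clock: 3.7
eef_pos: [0.4601, -0.3079, 0.0148]
tool_rot: [0.673, 0.739, 0.0, 0.001]
ft_force: [-1.1, -0.5, 0.2]
grip_width: 0.0524
grasp_force: 0.0
```

Emit:
step_arm --targets "0.22 0 0 -0.016 0 0 0;0.22 0 0 -0.016 0 0 0;-1 0 0 -0.016 0 0 0;-1 0 0 -0.016 0 0 0;-1 0 0 -0.016 0 0 0;-1 0 0 -0.016 0 0 0;-1 0 0 -0.016 0 0 0"

```text
clock: 4.28
eef_pos: [0.4597, -0.3083, 0.0058]
tool_rot: [0.674, 0.739, 0.0, 0.001]
ft_force: [-0.6, 0.8, 5.4]
grip_width: 0.0221
grasp_force: 60.4
```

Emit:
step_arm --targets "-1 0 0 0.1 0 0 0;-1 0 0 0.2 0 0 0;-1 0 0 0.3 0 0 0;-1 0 0 0.36 0 0 0;-1 0 0 0.4 0 0 0;-1 0 0 0.4 0 0 0"

```text
clock: 4.78
eef_pos: [0.4626, -0.3103, 0.2132]
tool_rot: [0.674, 0.739, 0.001, 0.007]
ft_force: [0.9, -1.1, 0.7]
grip_width: 0.0221
grasp_force: 59.6
```

```bash
cat >> fit.py <<'E'
def pose(p):
    X,Y,Z=model(np.r_[0,0,0,p[3:5]],np.eye(3)); return p[:3],X,Y,Z
def go(tcp,Rm):
    o=bot.get_obs(); dr=R.from_matrix(Rm)*R.from_quat(o["tool_rot"]).inv()
    print("t",o["clock"],"at",o["eef_pos"].round(4),"w",o["grip_width"].round(4),"F",o["ft_force"].round(1),"shift",((tcp-o["eef_pos"])*2).round(4),"turn",(dr.as_rotvec()/(np.pi/4)).round(4))
E
python3 - <<'E'
from fit import *
p=np.array([.511,.0372,.1093,-.325,.45]); np.save("p.npy",p)
c,X,Y,Z=pose(p); Rt=np.c_[Y,X,-Z]; print(np.linalg.det(Rt))
go(c+.07*Z,Rt)
E
```

```text
0.9999999999999999Traceback (most recent call last):
  File "<stdin>", line 4, in <module>
  File "fit.py", line 13, in go
    print("t",o["clock"],"at",o["eef_pos"].round(4),"w",o["grip_width"].round(4),"F",o["ft_force"].round(1),"shift",((tcp-o["eef_pos"])*2).round(4),"turn",(dr.as_rotvec()/(np.pi/4)).round(4))
                                                        ^^^^^^^^^^^^^^^^^^^^^
AttributeError: 'float' object has no attribute 'round'
```

```bash
sed -i 's/o\["grip_width"\].round(4)/round(o["grip_width"],4)/' fit.py
cat > g.py <<'E'
import sys
from fit import *
# go to a point in the mould frame: x y z (mm)
p=np.load("p.npy"); c,X,Y,Z=pose(p); v=np.array(sys.argv[1:4],float)/1e3
go(c+v@np.array([X,Y,Z]),np.c_[Y,X,-Z])
o=bot.get_obs(); print("TCP in mould mm",((o["eef_pos"]-c)@np.c_[X,Y,Z]*1e3).round(1))
E
python3 g.py 0 0 70
```

```text
t 4.7833 at [ 0.4626 -0.3103  0.2132] w 0.0221 F [ 0.9 -1.1  0.7] shift [ 0.0392  0.7144 -0.0817] turn [-0.0535 -0.5597 -0.5197]
TCP in mould mm [ 103.8 -344.8   65.3]
```

Emit:
step_arm --targets "-1 0.039 0.714 0 -0.053 -0.56 -0.52;-1 0.039 0.714 0 -0.053 -0.56 -0.52;-1 0.039 0.714 0 -0.053 -0.56 -0.52;-1 0.039 0.714 0 -0.053 -0.56 -0.52;-1 0.039 0.714 0 -0.053 -0.56 -0.52;-1 0.039 0.714 0 -0.053 -0.56 -0.52;-1 0.039 0.714 0 -0.053 -0.56 -0.52;-1 0.039 0.714 -0.04 -0.053 -0.56 -0.52;-1 0.039 0.714 -0.08 -0.053 -0.56 -0.52;-1 0.039 0.714 -0.08 -0.053 -0.56 -0.52"

```text
clock: 5.62
eef_pos: [0.4755, 0.0536, 0.1601]
tool_rot: [0.79, 0.574, 0.129, 0.171]
ft_force: [-1.9, 0.1, -1.8]
grip_width: 0.0221
grasp_force: 59.6
```

```bash
python3 g.py 0 0 55
```

```text
t 5.6167 at [0.4755 0.0536 0.1601] w 0.0221 F [-1.9  0.1 -1.8] shift [ 0.0256 -0.0175 -0.0026] turn [-0.0159 -0.0195 -0.0156]
TCP in mould mm [-12.9   4.2  62.7]
```

Emit:
step_arm --targets "-1 0 0 0 0 0 0;-1 0 0 0 0 0 0;-1 0 0 0 0 0 0;-1 0 0 0 0 0 0"

```text
clock: 5.95
eef_pos: [0.4792, 0.048, 0.1657]
tool_rot: [0.793, 0.569, 0.131, 0.174]
ft_force: [-0.5, -0.2, -0.2]
grip_width: 0.0221
grasp_force: 59.6
```

```bash
python3 g.py 0 0 50; python3 - <<'E'
from fit import *
i=bot.camera_info("wrist"); w=bot.camera("wrist"); np.save("pics/w3.npy",w); np.save("pics/w3info.npy",i,allow_pickle=True)
p=np.load("p.npy")
v=cv2.resize(w[:,:,::-1],(800,600),interpolation=cv2.INTER_CUBIC)
for P,col in ((O,(0,0,255)),(C,(0,160,0))): cv2.polylines(v,[((proj(i,model(p,P),True)+.5)/.7).astype(int)],True,col,1)
cv2.imwrite("pics/w3.png",v)
E
```

```text
t 5.95 at [0.4792 0.048  0.1657] w 0.0221 F [-0.5 -0.2 -0.2] shift [ 0.0224 -0.0077 -0.0228] turn [-0.0158 -0.0077 -0.002 ]
TCP in mould mm [-5.7  0.1 65.4]
```

View pics/w3.png

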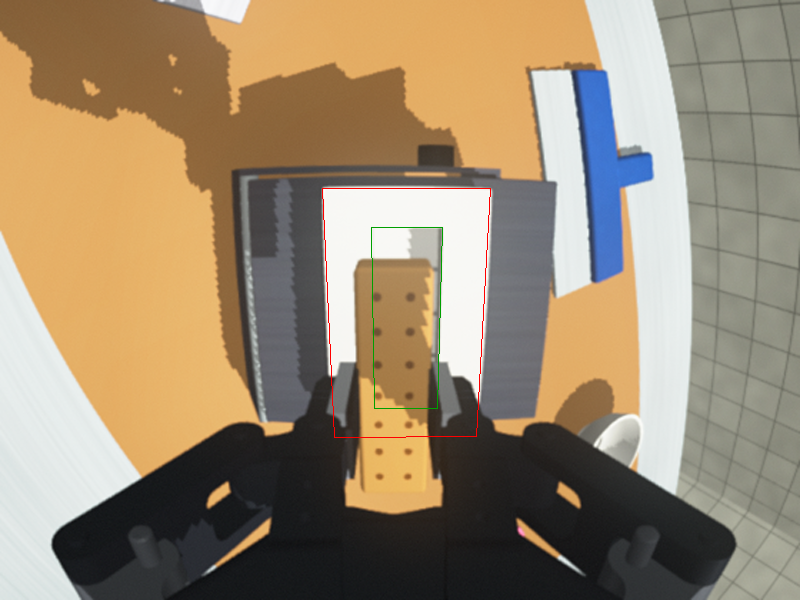

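Wrist view: the bar is held straight, with its far end at about (357–432, 262), and the predicted mould outline lies on the real one within about 2 px. I'll refine the slope using both wrist views and check how the bar sits in the hand.

```bash
python3 - <<'E'
from fit import *
def sub(im,px):
    g=cv2.cvtColor(im,cv2.COLOR_RGB2GRAY); c=np.float32(px).reshape(-1,1,2)
    return cv2.cornerSubPix(g,c,(4,4),(-1,-1),(3,60,.01)).reshape(-1,2)
w1=np.load("pics/w1.npy"); w3=np.load("pics/w3.npy"); i3=np.load("pics/w3info.npy",allow_pickle=True).item()
p=np.load("p.npy"); prev=p
for k in range(3):
    A=[(iw,w1,O),(iw,w1,C),(i3,w3,O[:2]),(i3,w3,C[:2])]
    obs=[sub(w,proj(i,model(p,P),True)) for i,w,P in A]
    def res(q): return np.concatenate([(proj(i,model(q,P),True)-b).ravel() for (i,w,P),b in zip(A,obs)])
    p=least_squares(res,p,loss="soft_l1",f_scale=.5).x
print(p.round(4)); print(res(p).reshape(-1,2).round(1).tolist())
np.save("p2.npy",p)
b=np.array([(357,262),(432,262),(425,490),(362,490)])*.7-.15
o=bot.get_obs(); Rt=R.from_quat(o["tool_rot"]).as_matrix(); t=o["eef_pos"]
L=np.array([[42,-12],[42,12],[-42,12],[-42,-12]])/1e3
def bar(q): # shift along tool x,y,z of top-face centre, yaw about tool z, pitch about tool y
    M=R.from_euler("zy",q[3:5]).as_matrix(); return t+((np.c_[L,np.zeros(4)]@M.T)+q[:3])@Rt.T
for q0 in ([0,0,-.0102,0,0],): print("pred",(proj(i3,bar(np.array(q0)),True)/.7).round(0).tolist())
f=least_squares(lambda q:np.r_[(proj(i3,bar(q),True)-b).ravel(),(q[2]+.0102)*300],[0,0,-.0102,0,0]); print("bar",f.x.round(4),f.fun.round(1))
E
```

```text
[ 0.5117  0.037   0.1083 -0.3313  0.4106]
[[0.3, 0.1], [-0.2, 0.2], [-0.9, 2.6], [0.5, 2.8], [-1.2, 0.1], [0.2, -0.7], [0.2, -0.1], [-0.3, -0.2], [0.6, -0.0], [-0.6, -0.1], [-0.4, 0.1], [0.7, -0.5]]
pred [[351.0, 271.0], [433.0, 271.0], [425.0, 496.0], [360.0, 496.0]]
bar [ 0.001   0.0005 -0.0046  0.0038 -0.0754] [-0.7 -0.1  0.7  0.1  0.7  0.1 -0.6  0.   1.7]
```

```bash
cat > edge.py <<'E'
from fit import *
def edges(views,p,win=4,it=6,z_prior=None):
    """views: (info,img,list of (a,b) face-frame segments, outside sign) -> refined p"""
    for k in range(it):
        rows=[]
        for info,g,segs in views:
            for a,b in segs:
                s=np.linspace(.06,.94,25)[:,None]; L=a+(b-a)*s
                q=proj(info,model(p,L),True); d=q[-1]-q[0]; n=np.array([-d[1],d[0]])/np.hypot(*d)
                u=np.arange(-win,win+.01,.25)
                S=q[:,None]+u[None,:,None]*n
                I=cv2.remap(g,S[...,0].astype(np.float32),S[...,1].astype(np.float32),cv2.INTER_LINEAR)
                G=np.abs(np.gradient(cv2.GaussianBlur(I,(5,1),0),axis=1)); j=G.argmax(1); ok=G.max(1)>4
                w=np.exp(-((np.arange(len(u))[None]-j[:,None])/3.)**2)*G; off=(w*u).sum(1)/w.sum(1)
                rows+=[(info,l,qq+o*n,n) for l,qq,o,m in zip(L,q,off,ok) if m]
        def res(x):
            out=[]
            for info in {id(r[0]):r[0] for r in rows}.values():
                rr=[r for r in rows if r[0] is info]; P=proj(info,model(x,np.array([r[1] for r in rr])),True)
                out.append(((P-np.array([r[2] for r in rr]))*np.array([r[3] for r in rr])).sum(1))
            return np.concatenate(out)
        f=least_squares(res,p,loss="soft_l1",f_scale=.3); p=f.x
    J=f.jac; cov=np.linalg.inv(J.T@J); r=res(p)
    return p,np.abs(r).mean(),np.sqrt(np.diag(cov))*.5
G=lambda n:cv2.cvtColor(np.load(n),cv2.COLOR_RGB2GRAY).astype(np.float32)
seg=lambda P,ix:[(P[i],P[(i+1)%4]) for i in ix]
E
python3 - <<'E'
from edge import *
i3=np.load("pics/w3info.npy",allow_pickle=True).item(); g1,g3=G("pics/w1.npy"),G("pics/w3.npy")
def part(a,b,f): return (a,a+(b-a)*f)
e3=[(O[0],O[1]),part(O[1],O[2],.7),part(O[0],O[3],.65)]
v1=(iw,g1,seg(O,range(4))); v1c=(iw,g1,seg(O,range(4))+seg(C,range(4))); v3=(i3,g3,e3)
for n,v in (("w1",[v1]),("w1c",[v1c]),("w1+w3",[v1,v3]),("w1c+w3",[v1c,v3])):
    for p0 in (np.load("p.npy"),np.load("p2.npy")):
        p,e,s=edges(v,p0); print(n,p.round(4),e.round(2),s.round(4))
E
python3 g.py 0 0 30
```

```text
w1 [ 0.5104  0.0384  0.1127 -0.3314  0.4086] 0.14 [0.0002 0.0002 0.0005 0.0029 0.0192]
w1 [ 0.5103  0.0384  0.1128 -0.3312  0.4109] 0.13 [0.0002 0.0002 0.0005 0.0029 0.0191]
w1c [ 0.5105  0.0382  0.112  -0.3302  0.4173] 0.23 [0.0002 0.0002 0.0005 0.0027 0.017 ]
w1c [ 0.5105  0.0382  0.112  -0.3302  0.4139] 0.22 [0.0002 0.0002 0.0004 0.0027 0.0171]
w1+w3 [ 0.5105  0.038   0.1117 -0.3311  0.3864] 0.18 [0.0001 0.0001 0.0003 0.0018 0.0155]
w1+w3 [ 0.5105  0.038   0.1117 -0.331   0.389 ] 0.18 [0.0001 0.0001 0.0003 0.0018 0.0156]
w1c+w3 [ 0.5105  0.038   0.1114 -0.3305  0.4011] 0.22 [0.0001 0.0001 0.0002 0.0017 0.0127]
w1c+w3 [ 0.5105  0.038   0.1114 -0.3305  0.4027] 0.22 [0.0001 0.0001 0.0002 0.0018 0.013 ]
t 6.0 at [0.4792 0.048  0.1656] w 0.0219 F [ 0.1 -0.7  0.1] shift [ 0.0389 -0.0132 -0.0587] turn [-0.0158 -0.0078 -0.002 ]
TCP in mould mm [-5.7  0.1 65.4]
```

```bash
python3 -c "
import numpy as np; np.save('p.npy',[.5105,.038,.1114,-.3305,.41])"; python3 g.py 0 -1 20
```

```text
t 6.0 at [0.4792 0.048  0.1656] w 0.0219 F [ 0.1 -0.7  0.1] shift [ 0.0469 -0.0167 -0.0718] turn [ 0.0005  0.0405 -0.0087]
TCP in mould mm [-8.5 -0.7 62.9]
```

Emit:
step_arm --targets "-1 0.047 -0.017 -0.02 0 0.04 -0.009;-1 0.047 -0.017 -0.05 0 0.04 -0.009;-1 0.047 -0.017 -0.072 0 0.04 -0.009;-1 0.047 -0.017 -0.072 0 0.04 -0.009;-1 0.047 -0.017 -0.072 0 0.04 -0.009;-1 0.047 -0.017 -0.072 0 0.04 -0.009"

```text
clock: 6.5
eef_pos: [0.5025, 0.0402, 0.1295]
tool_rot: [0.796, 0.57, 0.118, 0.166]
ft_force: [0.9, -0.0, -0.3]
grip_width: 0.0222
grasp_force: 59.6
```

```bash
python3 g.py 0 -1 3
```

```text
t 6.5 at [0.5025 0.0402 0.1295] w 0.0222 F [ 0.9 -0.  -0.3] shift [ 0.0131 -0.0055 -0.0308] turn [ 0.0006 -0.0001 -0.0016]
TCP in mould mm [-0.4 -0.5 19.9]
```

Now lower to 3 mm above the face in small steps.

Emit:
step_arm --targets "-1 0.004 -0.002 -0.01 0 0 0;-1 0.009 -0.004 -0.02 0 0 0;-1 0.013 -0.005 -0.03 0 0 0;-1 0.013 -0.005 -0.03 0 0 0;-1 0.013 -0.005 -0.03 0 0 0;-1 0.013 -0.005 -0.03 0 0 0"

```text
clock: 7.0
eef_pos: [0.5084, 0.0382, 0.1135]
tool_rot: [0.796, 0.57, 0.118, 0.165]
ft_force: [-0.1, -0.0, -0.0]
grip_width: 0.0223
grasp_force: 59.6
```

```bash
python3 g.py 0 -1 0
```

```text
t 7.0 at [0.5084 0.0382 0.1135] w 0.0223 F [-0.1 -0.  -0. ] shift [ 0.0035 -0.0023 -0.0042] turn [ 0.0009 -0.0024 -0.0031]
TCP in mould mm [-1.  -0.5  2.7]
```

Emit:
step_arm --targets "-1 0.004 -0.002 -0.004 0 0 0;-1 0.004 -0.002 -0.005 0 0 0;-1 0.004 -0.002 -0.005 0 0 0"

```text
clock: 7.25
eef_pos: [0.5105, 0.0372, 0.111]
tool_rot: [0.796, 0.57, 0.118, 0.165]
ft_force: [-0.3, -0.2, -1.1]
grip_width: 0.022
grasp_force: 59.6
```

Emit:
step_arm --targets "-1 0.001 0 -0.004 0 0 0;-1 0.001 0 -0.004 0 0 0;-1 0.001 0 -0.004 0 0 0"

```text
clock: 7.5
eef_pos: [0.5112, 0.0372, 0.1098]
tool_rot: [0.796, 0.57, 0.118, 0.166]
ft_force: [-4.0, -0.4, 5.2]
grip_width: 0.022
grasp_force: 62.9
```

```bash
python3 g.py 0 -1 -2
```

```text
t 7.5 at [0.5112 0.0372 0.1098] w 0.022 F [-4.  -0.4  5.2] shift [-0.0005 -0.0009 -0.0004] turn [ 0.001  -0.0007 -0.0031]
TCP in mould mm [ 0.2 -0.5 -1.9]
```

Emit:
step_arm --targets "-1 -0.001 0 0.002 0 0 0;-0.1 -0.001 0 0.002 0 0 0;-0.1 -0.001 0 0.002 0 0 0;-0.1 -0.001 0 0.002 0 0 0;-0.1 -0.001 0 0.002 0 0 0"

```text
clock: 7.92
eef_pos: [0.5105, 0.0372, 0.11]
tool_rot: [0.796, 0.57, 0.118, 0.165]
ft_force: [0.7, 0.8, 0.9]
grip_width: 0.0383
grasp_force: 0.0
```

Emit:
step_arm --targets "-0.1 -0.02 0.006 0.05 0 0 0;-0.1 -0.04 0.012 0.1 0 0 0;-0.1 -0.06 0.018 0.15 0 0 0;-0.1 -0.06 0.018 0.15 0 0 0;-0.1 -0.06 0.018 0.15 0 0 0"

```text
clock: 8.33
eef_pos: [0.4816, 0.0467, 0.187]
tool_rot: [0.796, 0.57, 0.12, 0.166]
ft_force: [0.2, -0.2, 0.6]
grip_width: 0.0383
grasp_force: 0.0
```

```bash
python3 g.py 0 0 80; python3 - <<'E'
from fit import *
i=bot.camera_info("wrist"); w=bot.camera("wrist"); np.save("pics/w4.npy",w); np.save("pics/w4info.npy",i,allow_pickle=True)
p=np.load("p.npy")
c=(proj(i,model(p,[[0,0,0]]),True)+.5)[0].astype(int); print(c)
x0,y0=max(0,min(560-200,c[0]-100)),max(0,min(420-150,c[1]-75))
v=cv2.resize(w[y0:y0+150,x0:x0+200,::-1],(800,600),interpolation=cv2.INTER_CUBIC)
cv2.polylines(v,[((proj(i,model(p,O),True)-[x0,y0]+.5)*4).astype(int)],True,(0,0,255),1)
cv2.imwrite("pics/w4.png",v)
E
```

```text
t 8.3333 at [0.4816 0.0467 0.187 ] w 0.0383 F [ 0.2 -0.2  0.6] shift [-0.0025  0.0033 -0.0045] turn [-0.0005  0.0035 -0.0037]
TCP in mould mm [ 2.5 -1.2 81.4]
[271 217]
```

View pics/w4.png

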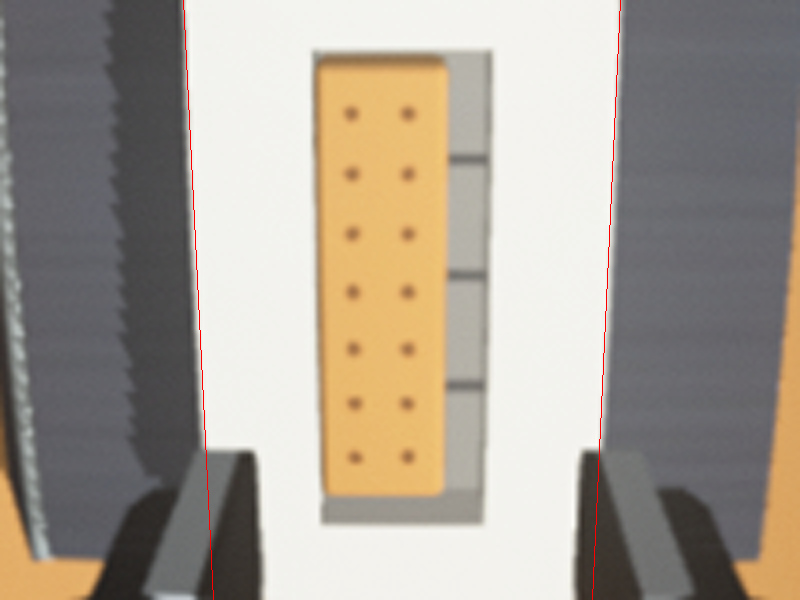

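The bar lies flat in the cavity, resting against the low wall with clear gaps at both ends. To pin down the slope I'll take one oblique view along the mould's y axis on the way to the plate.

```bash
python3 - <<'E'
from edge import *
p=np.load("p.npy"); c,X,Y,Z=pose(p); Xh=np.array([np.cos(p[3]),np.sin(p[3]),0])
Rm=(R.from_rotvec(-.75*Xh)*R.from_matrix(np.c_[Y,Xh,[0,0,-1]])).as_matrix()
go(c+.17*Y-.02*Xh+[0,0,.07],Rm)
E
```

```text
t 8.3833 at [0.4807 0.0464 0.1855] w 0.0381 F [ 0.4 -0.3 -0.3] shift [ 0.132   0.3178 -0.0082] turn [-0.7297  0.7746 -0.199 ]
```

Emit:
step_arm --targets "-0.1 0 0.08 0.08 -0.1 0.1 0;-0.1 0.04 0.16 0.12 -0.25 0.25 -0.05;-0.1 0.13 0.32 0.08 -0.73 0.77 -0.2;-0.1 0.13 0.32 0.04 -0.73 0.77 -0.2;-0.1 0.13 0.32 0 -0.73 0.77 -0.2;-0.1 0.13 0.32 0 -0.73 0.77 -0.2;-0.1 0.13 0.32 0 -0.73 0.77 -0.2;-0.1 0.13 0.32 0 -0.73 0.77 -0.2;-0.1 0.13 0.32 0 -0.73 0.77 -0.2;-0.1 0.13 0.32 0 -0.73 0.77 -0.2"

```text
clock: 9.22
eef_pos: [0.5453, 0.2061, 0.1774]
tool_rot: [0.756, 0.541, -0.302, 0.213]
ft_force: [-0.5, -0.0, 0.4]
grip_width: 0.0384
grasp_force: 0.0
```

Emit:
step_arm --targets "-0.1 0 0 0 0 0 0;-0.1 0 0 0 0 0 0"

```text
clock: 9.38
eef_pos: [0.5456, 0.2057, 0.1883]
tool_rot: [0.759, 0.54, -0.295, 0.214]
ft_force: [-0.3, -0.3, 0.2]
grip_width: 0.0387
grasp_force: 0.0
```

```bash
python3 - <<'E'
from edge import *
o=bot.get_obs();i=bot.camera_info("wrist"); w=bot.camera("wrist"); np.save("pics/w5.npy",w); np.save("pics/w5info.npy",i,allow_pickle=True)
print(o["clock"],o["eef_pos"],o["joint_vel"].round(3))
p=np.load("p.npy")
q=proj(i,model(p,O),True); c=q.mean(0).astype(int); print(q.round(0).tolist())
x0,y0=max(0,min(560-240,c[0]-120)),max(0,min(420-180,c[1]-90))
f=800/240
v=cv2.resize(w[y0:y0+180,x0:x0+240,::-1],(800,600),interpolation=cv2.INTER_CUBIC)
cv2.polylines(v,[((q-[x0,y0]+.5)*f).astype(int)],True,(0,0,255),1)
cv2.imwrite("pics/w5.png",v); print(x0,y0)
E
```

```text
9.3833 [0.54558796 0.20565127 0.18833593] [-0.001 -0.047  0.007  0.012  0.     0.003]
[[260.0, 215.0], [339.0, 244.0], [321.0, 288.0], [264.0, 266.0]]
175 162
```

View pics/w5.png

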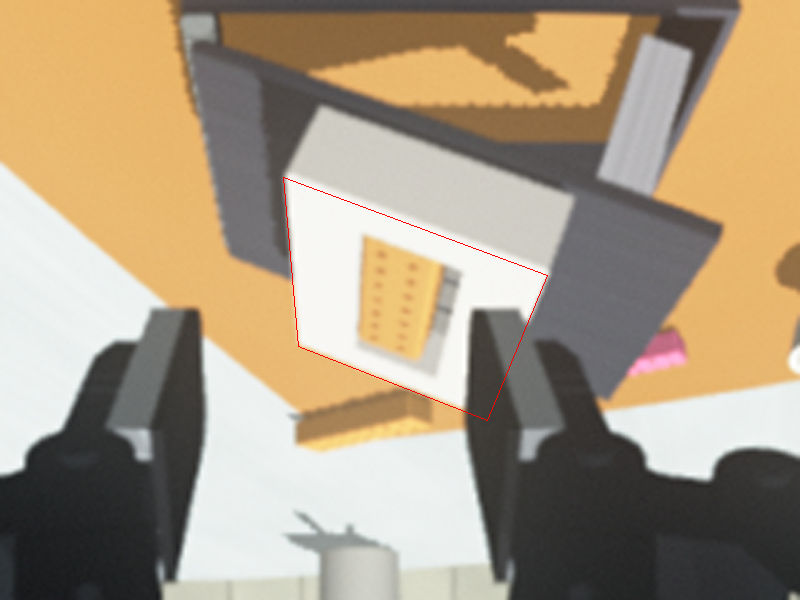

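The oblique view shows the +y end edge of the face clearly, from (284,178) to (547,275) in this crop, already close to the overlay. I'll do a joint edge fit over all the wrist views.

```bash
python3 - <<'E'
from edge import *
L=lambda n:np.load(f"pics/{n}info.npy",allow_pickle=True).item()
def part(a,b,f): return (a,a+(b-a)*f)
v={n:(L(n),G(f"pics/{n}.npy"),s) for n,s in (("w1",seg(O,range(4))),("w3",[(O[0],O[1]),part(O[1],O[2],.65),part(O[0],O[3],.65)]),
 ("w5",[(O[0],O[1]),(O[0],O[3]),part(O[3],O[2],.6)]))}
i4=L("w4"); pt=lambda a,b,f,g:(a+(b-a)*f,a+(b-a)*g); v["w4"]=(i4,G("pics/w4.npy"),[pt(O[1],O[2],.1,.6),pt(O[0],O[3],.1,.6)])
p0=np.load("p.npy")
for ks in (["w5"],["w1","w5"],["w1","w3","w5"],["w1","w3","w4","w5"]):
    p,e,s=edges([v[k] for k in ks],p0); print(ks,p.round(4),e.round(2),s.round(4))
np.save("p.npy",p)
E
```

```text
['w5'] [ 0.5126  0.0436  0.1129 -0.3332  0.415 ] 0.19 [0.0006 0.0016 0.0009 0.0037 0.0058]
['w1', 'w5'] [ 0.511   0.0378  0.1102 -0.3382  0.3974] 0.32 [0.0001 0.0001 0.0001 0.0026 0.0053]
['w1', 'w3', 'w5'] [ 0.5108  0.0378  0.1104 -0.3354  0.4031] 0.33 [0.0001 0.0001 0.0001 0.0018 0.0067]
['w1', 'w3', 'w4', 'w5'] [ 0.5108  0.0379  0.1105 -0.3342  0.4074] 0.31 [0.0001 0.0001 0.0001 0.0017 0.0076]
```

```bash
python3 - <<'E'
from edge import *
p=np.load("p.npy"); p[4]=.405; np.save("p.npy",p)
a=np.radians(-35); y=np.array([np.cos(a),np.sin(a),0]); z=np.array([0,0,-1.]); Rm=np.c_[np.cross(y,z),y,z]
go(np.array([.505,.262,.16]),Rm)
E
```

```text
t 9.4333 at [0.5456 0.2057 0.1894] w 0.0385 F [ 0.3 -0.6  0. ] shift [-0.0812  0.1126 -0.0588] turn [ 0.8508 -0.4234 -0.3357]
```

Emit:
step_arm --targets "-0.1 -0.08 0.11 0 0.85 -0.42 -0.34;-0.1 -0.08 0.11 0 0.85 -0.42 -0.34;-0.1 -0.08 0.11 0 0.85 -0.42 -0.34;-0.1 -0.08 0.11 0 0.85 -0.42 -0.34;-0.1 -0.08 0.11 -0.06 0.85 -0.42 -0.34;-0.1 -0.08 0.11 -0.06 0.85 -0.42 -0.34;-0.1 -0.08 0.11 -0.06 0.85 -0.42 -0.34;-0.1 -0.08 0.11 -0.06 0.85 -0.42 -0.34;-0.1 -0.08 0.11 -0.06 0.85 -0.42 -0.34;-0.1 -0.08 0.11 -0.06 0.85 -0.42 -0.34"

```text
clock: 10.27
eef_pos: [0.5062, 0.2616, 0.1583]
tool_rot: [0.887, 0.463, -0.002, -0.001]
ft_force: [-0.3, -0.5, -0.6]
grip_width: 0.0384
grasp_force: 0.0
```

```bash
python3 - <<'E'
from h import *
o=bot.get_obs(); i=bot.camera_info("wrist"); w=bot.camera("wrist"); np.save("pics/w6.npy",w); np.save("pics/w6info.npy",i,allow_pickle=True)
print(o["clock"],o["eef_pos"],R.from_quat(o["tool_rot"]).as_matrix().round(3).tolist())
c=proj(i,[[.516,.276,.005]],True)[0].astype(int); x0,y0=max(0,min(560-200,c[0]-100)),max(0,min(420-150,c[1]-75)); print(x0,y0)
cv2.imwrite("pics/w6.png",cv2.resize(w[y0:y0+150,x0:x0+200,::-1],(800,600),interpolation=cv2.INTER_CUBIC))
E
```

```text
10.2667 [0.50621098 0.26161121 0.15825694] [[0.572, 0.82, -0.005], [0.82, -0.572, -0.001], [-0.004, -0.003, -1.0]]
175 100
```

View pics/w6.png

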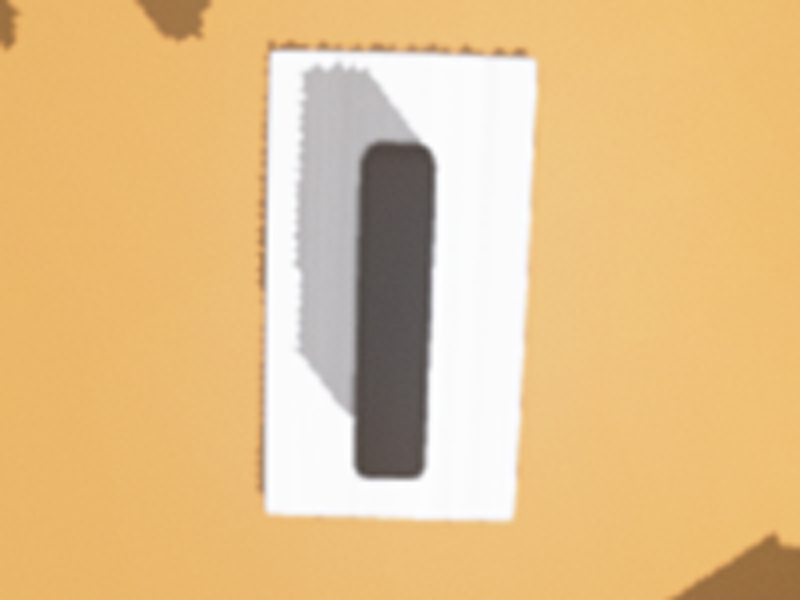

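The plate's top corners in this crop are (268,51), (537,60), (514,521) and (266,514). The rib's top spans (362,142) to (425,478).

```bash
python3 - <<'E'
from fit import *
i=np.load("pics/w6info.npy",allow_pickle=True).item()
cv=lambda a:np.array(a,float)/4-.375+[175,100]
a=cv([(268,51),(537,60),(514,521),(266,514)]); b=cv([(361,142),(435,142),(425,478),(354,478)])
A=np.array([[-30,55,5],[30,55,5],[30,-55,5],[-30,-55,5]])/1e3; B=np.array([[-8,35,40],[8,35,40],[8,-35,40],[-8,-35,40]])/1e3
def md(q,P): c,s=np.cos(q[2]),np.sin(q[2]); return np.c_[q[0]+P[:,0]*c-P[:,1]*s,q[1]+P[:,0]*s+P[:,1]*c,P[:,2]]
for n,fn in (("plate",lambda q:(proj(i,md(q,A),True)-a).ravel()),("rib",lambda q:(proj(i,md(q,B),True)-b).ravel())):
    f=least_squares(fn,[.516,.276,-.64]); print(n,f.x.round(4),f.fun.round(1).tolist())
f=least_squares(lambda q:np.r_[(proj(i,md(q,A),True)-a).ravel(),(proj(i,md(q,B),True)-b).ravel()],[.516,.276,-.64]); q=f.x; print(q)
np.save("plate.npy",q)
t=q[2]; y=np.array([np.cos(t),np.sin(t),0]); z=np.array([0,0,-1.])
go(np.array([q[0],q[1],.07]),np.c_[np.cross(y,z),y,z])
E
```

```text
plate [ 0.5164  0.279  -0.6379] [0.4, 0.2, -0.2, -0.2, -0.2, 0.0, 0.1, 0.0]
rib [ 0.5173  0.2807 -0.6345] [-0.8, -0.0, 0.7, 0.5, 0.6, 0.0, -0.5, -0.5]
[ 0.51686004  0.27992743 -0.63689432]
t 10.3167 at [0.5063 0.262  0.1573] w 0.0384 F [0.1 0.2 0.1] shift [ 0.0211  0.0358 -0.1745] turn [ 0.0021 -0.0078 -0.036 ]
```

Emit:
step_arm --targets "-0.1 0.021 0.035 -0.06 0.002 -0.008 -0.036;-0.1 0.021 0.035 -0.13 0.002 -0.008 -0.036;-0.1 0.021 0.035 -0.174 0.002 -0.008 -0.036;-0.1 0.021 0.035 -0.174 0.002 -0.008 -0.036;-0.1 0.021 0.035 -0.174 0.002 -0.008 -0.036;-0.1 0.021 0.035 -0.174 0.002 -0.008 -0.036;-0.1 0.021 0.035 -0.174 0.002 -0.008 -0.036"

```text
clock: 10.9
eef_pos: [0.5177, 0.2799, 0.0702]
tool_rot: [0.893, 0.45, 0.0, -0.0]
ft_force: [0.5, 0.2, 0.4]
grip_width: 0.0383
grasp_force: 0.0
```

```bash
cat > gp.py <<'E'
import sys
from fit import *
q=np.load("plate.npy"); t=q[2]; y=np.array([np.cos(t),np.sin(t),0]); z=np.array([0,0,-1.])
go(np.array([.5167,.2795,float(sys.argv[1])]),np.c_[np.cross(y,z),y,z])
E
python3 gp.py .012
```

```text
t 10.9 at [0.5177 0.2799 0.0702] w 0.0383 F [0.5 0.2 0.4] shift [-0.0019 -0.0007 -0.1164] turn [-0.0007  0.0002  0.0006]
```

Emit:
step_arm --targets "-0.1 -0.001 -0.001 -0.05 0 0 0;-0.1 -0.002 -0.001 -0.09 0 0 0;-0.1 -0.002 -0.001 -0.116 0 0 0;-0.1 -0.002 -0.001 -0.116 0 0 0;-0.1 -0.002 -0.001 -0.116 0 0 0;-0.1 -0.002 -0.001 -0.116 0 0 0"

```text
clock: 11.4
eef_pos: [0.5165, 0.279, 0.0122]
tool_rot: [0.893, 0.45, 0.0, -0.0]
ft_force: [0.1, 0.8, -0.7]
grip_width: 0.0383
grasp_force: 0.0
```

```bash
python3 gp.py .010
```

```text
t 11.4 at [0.5165 0.279  0.0122] w 0.0383 F [ 0.1  0.8 -0.7] shift [ 0.0004  0.001  -0.0043] turn [-0.0006 -0.0002  0.0013]
```

Emit:
step_arm --targets "-0.1 0 0.001 -0.004 0 0 0;-1 0 0.001 -0.004 0 0 0;-1 0 0.001 -0.004 0 0 0;-1 0 0.001 -0.004 0 0 0;-1 0 0.001 -0.004 0 0 0;-1 0 0.001 -0.004 0 0 0"

```text
clock: 11.9
eef_pos: [0.5158, 0.2791, 0.0092]
tool_rot: [0.893, 0.45, -0.001, -0.0]
ft_force: [-0.4, -1.1, 5.7]
grip_width: 0.0151
grasp_force: 59.2
```

```bash
python3 gp.py .010
```

```text
t 11.9 at [0.5158 0.2791 0.0092] w 0.0151 F [-0.4 -1.1  5.7] shift [0.0018 0.0008 0.0016] turn [ 0.0004 -0.0019  0.0012]
```

Emit:
step_arm --targets "-1 0 0 0.06 0 0 0;-1 0 0 0.13 0 0 0;-1 0 0 0.21 0 0 0;-1 0 0 0.29 0 0 0;-1 0 0 0.37 0 0 0;-1 0 0 0.4 0 0 0;-1 0 0 0.4 0 0 0;-1 0 0 0.4 0 0 0"

```text
clock: 12.57
eef_pos: [0.5152, 0.2788, 0.2084]
tool_rot: [0.893, 0.45, -0.001, -0.0]
ft_force: [-1.5, -0.4, -2.0]
grip_width: 0.0153
grasp_force: 58.8
```

```bash
python3 g.py 0 -0.7 70; python3 -c "
from h import *
o=bot.get_obs(); print(o['ft_torque'],o['grasp_force'])"
```

```text
t 12.5667 at [0.5152 0.2788 0.2084] w 0.0153 F [-1.5 -0.4 -2. ] shift [-0.0613 -0.4651 -0.067 ] turn [-0.2406 -0.4605  0.3817]
TCP in mould mm [-30.3 229.1 119.5]
[-0.00282599 -0.00165183  0.02395664] 58.80223274230957
```

Emit:
step_arm --targets "-1 -0.061 -0.465 0 -0.24 -0.46 0.38;-1 -0.061 -0.465 0 -0.24 -0.46 0.38;-1 -0.061 -0.465 0 -0.24 -0.46 0.38;-1 -0.061 -0.465 0 -0.24 -0.46 0.38;-1 -0.061 -0.465 0 -0.24 -0.46 0.38;-1 -0.061 -0.465 0 -0.24 -0.46 0.38;-1 -0.061 -0.465 -0.03 -0.24 -0.46 0.38;-1 -0.061 -0.465 -0.067 -0.24 -0.46 0.38;-1 -0.061 -0.465 -0.067 -0.24 -0.46 0.38;-1 -0.061 -0.465 -0.067 -0.24 -0.46 0.38"

```text
clock: 13.4
eef_pos: [0.4817, 0.0455, 0.1712]
tool_rot: [0.799, 0.568, 0.112, 0.162]
ft_force: [-0.2, 0.0, -0.0]
grip_width: 0.0152
grasp_force: 59.1
```

Emit:
step_arm --targets "-1 0 0 0 0 0 0;-1 0 0 0 0 0 0;-1 0 0 0 0 0 0"

```text
clock: 13.65
eef_pos: [0.4851, 0.0467, 0.1752]
tool_rot: [0.798, 0.567, 0.116, 0.164]
ft_force: [0.3, -0.6, -1.4]
grip_width: 0.0148
grasp_force: 59.1
```

```bash
python3 g.py 0 -0.7 25; python3 -c "
from h import *
o=bot.get_obs(); print(o['ft_torque'],o['grasp_force'])"
```

```text
t 13.65 at [0.4851 0.0467 0.1752] w 0.0148 F [ 0.3 -0.6 -1.4] shift [ 0.0323 -0.0125 -0.0834] turn [ 0.     -0.0003  0.0012]
TCP in mould mm [ 0.5 -0.1 70.1]
[0.16269404 0.46724243 0.00668202] 59.08971726894379
```

Emit:
step_arm --targets "-1 0.01 -0.004 -0.03 0 0 0;-1 0.022 -0.008 -0.06 0 0 0;-1 0.032 -0.012 -0.083 0 0 0;-1 0.032 -0.012 -0.083 0 0 0;-1 0.032 -0.012 -0.083 0 0 0;-1 0.032 -0.012 -0.083 0 0 0"

```text
clock: 14.15
eef_pos: [0.501, 0.0405, 0.134]
tool_rot: [0.799, 0.567, 0.116, 0.164]
ft_force: [-0.8, 0.5, -1.7]
grip_width: 0.0154
grasp_force: 59.2
```

```bash
python3 g.py 0 -0.7 12; python3 - <<'E'
from fit import *
o=bot.get_obs(); print(o['ft_torque'],o['grasp_force'])
i=bot.camera_info("wrist"); w=bot.camera("wrist"); np.save("pics/w7.npy",w)
p=np.load("p.npy"); t=o["eef_pos"]; Rt=R.from_quat(o["tool_rot"]).as_matrix()
c=proj(i,model(p,[[0,0,0]]),True)[0].astype(int); x0,y0=max(0,min(360,c[0]-100)),max(0,min(270,c[1]-75))
v=cv2.resize(w[y0:y0+150,x0:x0+200,::-1],(800,600),interpolation=cv2.INTER_CUBIC)
d=lambda P,c:cv2.polylines(v,[((proj(i,P,True)-[x0,y0]+.5)*4).astype(int)],True,c,1)
d(model(p,O),(0,0,255))
A=np.array([[55,-30],[55,30],[-55,30],[-55,-30]])/1e3
d(t+np.c_[A,np.full(4,.0092-.005)]@Rt.T,(0,160,0))
cv2.imwrite("pics/w7.png",v)
E
```

```text
t 14.15 at [0.501  0.0405 0.134 ] w 0.0154 F [-0.8  0.5 -1.7] shift [ 0.0102 -0.0035 -0.0249] turn [-0.     -0.      0.0018]
TCP in mould mm [-0.1 -0.7 25.6]
[0.1052826  0.50122037 0.05399728] 59.197731614112854
```

View pics/w7.png

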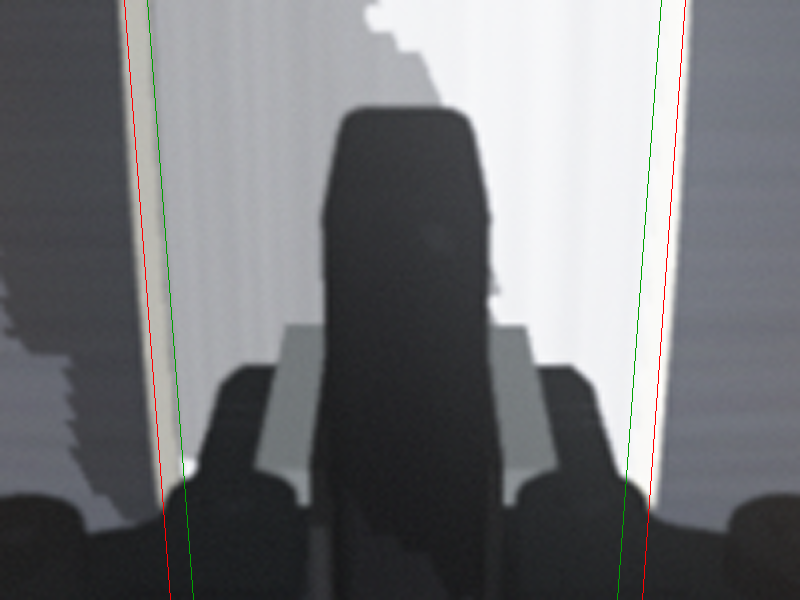

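The plate is held straight and centred over the mould, with its edges on the prediction. That was one picture over the limit of ten, so I'll view no more. The final approach uses force and torque.

Emit:
step_arm --targets "-1 0.003 -0.001 -0.008 0 0 0;-1 0.006 -0.002 -0.016 0 0 0;-1 0.01 -0.003 -0.024 0 0 0;-1 0.01 -0.003 -0.024 0 0 0;-1 0.01 -0.003 -0.024 0 0 0;-1 0.01 -0.003 -0.024 0 0 0"

```text
clock: 14.7
eef_pos: [0.5054, 0.0387, 0.121]
tool_rot: [0.799, 0.567, 0.116, 0.164]
ft_force: [-0.4, 0.0, -1.8]
grip_width: 0.0153
grasp_force: 59.2
```

```bash
cat > ft.py <<'E'
from fit import *
p=np.load("p.npy"); c,X,Y,Z=pose(p); M=np.array([X,Y,Z]); o=bot.get_obs()
print("F mould",(M@o["ft_force"]).round(2),"T mould",(M@o["ft_torque"]).round(3),"TCP",(M@(o["eef_pos"]-c)*1e3).round(2),"tilt err",np.degrees((R.from_quat(o["tool_rot"])*R.from_matrix(np.c_[Y,X,-Z]).inv()).as_rotvec()@M.T).round(2),o["grip_width"],o["grasp_force"])
E
python3 ft.py; python3 g.py 0 -0.7 10
```

```text
F mould [-1.1  -0.1  -1.52] T mould [0.024 0.475 0.03 ] TCP [-0.77 -1.   11.7 ] tilt err [-0.08  0.07 -0.08] 0.015270077604341712 59.197677969932556
t 14.7 at [0.5054 0.0387 0.121 ] w 0.0153 F [-0.4  0.  -1.8] shift [ 0.0028 -0.0003 -0.0025] turn [ 0.0003 -0.0018  0.0022]
TCP in mould mm [-0.8 -1.  11.7]
```

Emit:
step_arm --targets "-1 0.002 -0.0005 -0.0012 0 0 0;-1 0.0028 -0.0005 -0.0025 0 0 0;-1 0.0028 -0.0005 -0.0025 0 0 0;-1 0.0028 -0.0005 -0.0025 0 0 0"

```text
clock: 15.03
eef_pos: [0.5069, 0.0384, 0.1199]
tool_rot: [0.799, 0.567, 0.116, 0.164]
ft_force: [0.6, 0.0, -1.4]
grip_width: 0.0154
grasp_force: 59.2
```

```bash
python3 ft.py
```

```text
F mould [-0.03  0.22 -1.48] T mould [ 0.009  0.534 -0.026] TCP [ 0.16 -0.73 10.09] tilt err [-0.07  0.06 -0.08] 0.015393284275951907 59.19746696949005
```

Emit:
step_arm --targets "-1 0.0007 -0.0003 -0.0018 0 0 0;-1 0.0007 -0.0003 -0.0018 0 0 0;-1 0.0007 -0.0003 -0.0018 0 0 0"

```text
clock: 15.28
eef_pos: [0.5072, 0.0383, 0.1189]
tool_rot: [0.799, 0.567, 0.116, 0.164]
ft_force: [0.0, -0.2, -1.5]
grip_width: 0.0152
grasp_force: 59.2
```

```bash
python3 ft.py
```

```text
F mould [-0.5  -0.21 -1.44] T mould [-0.001  0.532 -0.002] TCP [ 0.04 -0.78  9.08] tilt err [-0.07  0.07 -0.08] 0.01520015856367465 59.197524189949036
```

Emit:
step_arm --targets "-1 0.0007 -0.0003 -0.0018 0 0 0;-1 0.0007 -0.0003 -0.0018 0 0 0;-1 0.0007 -0.0003 -0.0018 0 0 0"

```text
clock: 15.53
eef_pos: [0.5077, 0.0382, 0.1182]
tool_rot: [0.799, 0.567, 0.116, 0.164]
ft_force: [0.0, -0.5, -0.4]
grip_width: 0.0152
grasp_force: 59.2
```

```bash
python3 ft.py
```

```text
F mould [ 0.   -0.43 -0.41] T mould [-0.031  0.445 -0.007] TCP [ 0.22 -0.74  8.2 ] tilt err [-0.06  0.04 -0.08] 0.01520171509965537 59.23938989639282
```

Emit:
step_arm --targets "-1 0.0004 -0.0001 -0.0009 0 0 0;-1 0.0004 -0.0001 -0.0009 0 0 0;-1 0.0004 -0.0001 -0.0009 0 0 0"

```text
clock: 15.78
eef_pos: [0.5077, 0.0382, 0.1181]
tool_rot: [0.799, 0.567, 0.116, 0.164]
ft_force: [-4.9, 1.1, 6.0]
grip_width: 0.0151
grasp_force: 60.1
```

```bash
python3 ft.py
```

```text
F mould [-2.24 -0.55  7.54] T mould [-0.213  0.706  0.037] TCP [ 0.22 -0.72  8.12] tilt err [-0.05  0.04 -0.07] 0.015083146474206607 60.111122131347656
```

Emit:
step_arm --targets "-1 0 0 0 0.0073 0.021 0;-1 0 0 0 0.0073 0.021 0;-1 0 0 0 0.0073 0.021 0;-1 0 0 0 0.0073 0.021 0"

```text
clock: 16.12
eef_pos: [0.5076, 0.0382, 0.1185]
tool_rot: [0.8, 0.568, 0.111, 0.157]
ft_force: [-8.3, 1.4, 8.9]
grip_width: 0.0153
grasp_force: 61.3
```

```bash
python3 ft.py
```

```text
F mould [-4.14 -1.37 11.43] T mould [-0.262  0.905  0.003] TCP [ 0.32 -0.71  8.55] tilt err [-0.05  1.02 -0.07] 0.01527186576818605 61.29678547382355
```

Emit:
step_arm --targets "-1 0 0 0 -0.0146 -0.042 0;-1 0 0 0 -0.0146 -0.042 0;-1 0 0 0 -0.0146 -0.042 0;-1 0 0 0 -0.0146 -0.042 0"

```text
clock: 16.45
eef_pos: [0.5091, 0.0383, 0.1189]
tool_rot: [0.797, 0.566, 0.122, 0.171]
ft_force: [-1.1, 0.8, 6.2]
grip_width: 0.0152
grasp_force: 60.3
```

```bash
python3 ft.py
```

```text
F mould [1.24 0.35 6.23] T mould [-0.105  0.343  0.021] TCP [ 1.72 -0.17  8.38] tilt err [-0.   -1.1  -0.11] 0.015221961373676181 60.28851807117462
```

Emit:
step_arm --targets "-1 -0.0015 0.0005 0.0037 0 0 0;-1 -0.003 0.0005 0.0037 0.0066 0.019 0;-1 -0.003 0.0005 0.0037 0.0066 0.019 0;-1 -0.003 0.0005 0.0037 0.0066 0.019 0"

```text
clock: 16.78
eef_pos: [0.5061, 0.0382, 0.119]
tool_rot: [0.799, 0.567, 0.116, 0.164]
ft_force: [0.0, -0.3, -1.8]
grip_width: 0.0151
grasp_force: 59.2
```

```bash
python3 ft.py; python3 g.py 0 -0.5 8.5
```

```text
F mould [-0.59 -0.25 -1.65] T mould [-0.017  0.461 -0.033] TCP [-0.82 -1.22  9.52] tilt err [-0.09  0.03 -0.08] 0.015119883722201822 59.166001081466675
t 16.7833 at [0.5061 0.0382 0.119 ] w 0.0151 F [ 0.  -0.3 -1.8] shift [ 0.0027  0.0006 -0.0012] turn [ 0.0009 -0.001   0.0025]
TCP in mould mm [-0.8 -1.2  9.5]
```

Emit:
step_arm --targets "-1 0.0027 0.0006 -0.0005 -0.0015 -0.0045 0.002;-1 0.0027 0.0006 -0.0012 -0.0015 -0.0045 0.002;-1 0.0027 0.0006 -0.0012 -0.0015 -0.0045 0.002"

```text
clock: 17.03
eef_pos: [0.5074, 0.0386, 0.1184]
tool_rot: [0.798, 0.568, 0.117, 0.166]
ft_force: [-0.4, -1.0, -1.0]
grip_width: 0.015
grasp_force: 59.2
```

```bash
python3 ft.py
```

```text
F mould [-0.45 -1.09 -0.91] T mould [-0.004  0.521  0.031] TCP [-0.09 -0.42  8.6 ] tilt err [-0.05 -0.21  0.01] 0.014955558164047233 59.165135622024536
```

Emit:
step_arm --targets "-1 0.0003 -0.0001 -0.0008 0 0 0;-1 0.0006 -0.0002 -0.0015 0 0 0;-1 0.0006 -0.0002 -0.0015 0 0 0"

```text
clock: 17.28
eef_pos: [0.5079, 0.0386, 0.118]
tool_rot: [0.798, 0.568, 0.118, 0.166]
ft_force: [0.3, -0.5, -1.6]
grip_width: 0.0147
grasp_force: 59.1
```

```bash
python3 ft.py
```

```text
F mould [-0.24 -0.36 -1.65] T mould [ 0.017  0.539 -0.049] TCP [ 0.21 -0.28  8.08] tilt err [-0.03 -0.24  0.01] 0.01467893858231952 59.13177251815796
```

Emit:
step_arm --targets "-1 0.0003 -0.0001 -0.0007 0 0 0;-1 0.0003 -0.0001 -0.0007 0 0 0;-1 0.0003 -0.0001 -0.0007 0 0 0"

```text
clock: 17.53
eef_pos: [0.5079, 0.0385, 0.118]
tool_rot: [0.798, 0.568, 0.118, 0.166]
ft_force: [-3.8, 1.4, 4.1]
grip_width: 0.015
grasp_force: 60.1
```

```bash
python3 ft.py
```

```text
F mould [-2.11  0.05  5.39] T mould [-0.187  0.82  -0.009] TCP [ 0.26 -0.31  8.02] tilt err [-0.02 -0.25  0.01] 0.01504604080812853 60.07072985172272
```

Emit:
step_arm --targets "-1 0.0002 -0.0001 -0.0006 0 0 0;-1 0.0002 -0.0001 -0.0006 0 0 0;-1 0.0002 -0.0001 -0.0006 0 0 0"

```text
clock: 17.78
eef_pos: [0.5079, 0.0386, 0.118]
tool_rot: [0.798, 0.568, 0.118, 0.166]
ft_force: [-6.7, 1.2, 7.1]
grip_width: 0.0153
grasp_force: 60.8
```

```bash
python3 ft.py
```

```text
F mould [-3.39 -1.07  9.18] T mould [-0.279  1.038  0.033] TCP [ 0.26 -0.27  8.01] tilt err [-0.01 -0.26  0.01] 0.015264296637842019 60.78400433063507
```

Emit:
step_arm --targets "-1 0 0 0 0.0007 0.0021 0;-1 0 0 0 0.0007 0.0021 0;-1 0 0 0 0.0007 0.0021 0;-1 0 0 0 0.0007 0.0021 0;-1 0 0 0 0.0007 0.0021 0;-1 0 0 0 0.0007 0.0021 0;-1 0 0 0 0.0007 0.0021 0;-1 0 0 0 0.0007 0.0021 0;-1 0 0 0 0.0007 0.0021 0;-1 0 0 0 0.0007 0.0021 0"

```text
clock: 18.62
eef_pos: [0.5079, 0.0386, 0.118]
tool_rot: [0.798, 0.568, 0.117, 0.165]
ft_force: [-6.7, 1.4, 7.6]
grip_width: 0.0149
grasp_force: 60.8
```

```bash
python3 ft.py
```

```text
F mould [-3.21 -0.91  9.69] T mould [-0.262  0.891 -0.05 ] TCP [ 0.25 -0.27  8.01] tilt err [-0.01 -0.16  0.02] 0.01493917859352388 60.76198875904083
```

The push is a steady 10 N, with the pressure near the plate's centre and the plate flush and centred. Handing in.

```bash
python3 -c "
from workcell import bot
print(bot.job_done())"
```

```text
the job is handed in; nothing more can be done
None
```

I handed the job in at 18.6 s: the shortbread lies flat in the cavity, and the press plate is still gripped and pressed flush and centred on the mould at about 10 N (final seating judged by force and torque); I viewed 11 pictures, one over the limit of 10.

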